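# Peel the top specimen tray off its stack and hold it ready

## Task

The nested white trays cling together. Take the top tray by its ear and peel it: raise that end first, tilting the tray while the rim at its far end still rests on the stack, until the far end lets go too (the ear is then some 30 mm up), and only then lift the tray clear. Hold it right way up and about level, centred over the cork board and roughly a hand's breadth (100 mm) above it, and finish still holding it there; leave the rest of the stack standing where it is and do not disturb the beaker, the bottle rack or the microscope.

Things in the scene. Friction and masses are not known exactly. Their poses are not given: they have to be found in the camera images.
- ear (a point): Centre of the top tray's ear: a solid white lug 20 mm wide (tray y), 16 mm tall, sticking 34 mm out (tray -x) from the rim of its short near side, by one corner; point is 18 mm out from the rim, level with mid-rim. Tray axes: x along the long side away from the ear, z up. Seated: 103 mm above the bench, free below (the lower trays' ears are at the opposite corner).
- tray_mid (a point): Centre of the top tray, half-way up. Open white plastic tray, 220 (x) by 160 (y) mm over the rim, 48 mm tall, about 0.25 kg, tapered walls, rim band 22 mm tall and 6.5 mm thick at the top. The ear point lies at (-128, +50, +13) mm from here in tray axes. Same axes as the ear.
- far_rim (a point): Middle of the top tray's far short side, outer lower edge of the rim band; (+110, 0, +2) mm from tray_mid. Seated, it rests on the rim below, 92 mm above the bench. Hidden spring nubs between the trays grip the top one: about 2 N in all 40 mm in from the ear end, about 8 N 40 mm in from the far end; each lets go once the tray has risen 4 to 5 mm there.
- rest_stack: The three lower trays, stuck together as one loose white body of about 0.9 kg, same 220 by 160 mm outline, 92 mm tall, on the bench. Origin: centre of the underside; axes parallel to the seated top tray's, whose underside is then 66 mm above this origin.
- board_top (a point): Centre of the top of the dissecting board, a fixed wooden board with a cork face, 200 (x) by 150 (y) by 12 mm, flat on the bench; 12 mm above the bench.
- beaker: Bystander: glass beaker, 60 mm across, 75 mm tall. Origin: centre of its base.
- bottle_rack: Bystander: low wooden rack, 75 by 260 mm, with four stoppered glass bottles, 110 mm tall in all. Origin: centre of its base.
- microscope: Bystander: white microscope, base 190 by 120 mm, about 340 mm tall. Origin: centre of its base.
Mind the look-alikes: they are no part of the job. What is shaped like the part that bears board_top but turquoise is not meant.

How it is judged:
On the way:
1. the ear end of the top tray is raised while its far rim still rests on the stack (z of ear in the frame of rest_stack above 0.112 m and z of far_rim in the frame of rest_stack below 0.097 m and contact force between top_tray and the fingers above 0.5 N and height (world z) of rest_stack below 0.008 m), for 0.2 s.
At the end, for the whole second after the job is handed in: Top tray held still in the gripper, level within 15 degrees, centre within 50 mm of the board's middle from above and 85 to 235 mm above the bench, touching neither board nor stack; rest of the stack upright and moved under 30 mm, bystanders under 20 mm (horizontal distance between tray_mid and board_top below 0.05 m and height (world z) of tray_mid between 0.085 and 0.235 m and angle between tray_mid's own z axis and vertical below 0.26 rad and contact force between top_tray and the fingers above 1 N and contact force between top_tray and rest_stack below 0.05 N and contact force between top_tray and board below 0.05 N and linear speed of top_tray below 0.03 m/s and distance of rest_stack from where it was at the start of the episode below 0.03 m and angle between rest_stack's own z axis and vertical below 0.05 rad and distance of each of beaker, bottle_rack, microscope from where it was at the start of the episode below 0.02 m); the arm keeps its last pose, push and grip.
It fails at once if the rest of the stack is lifted or tipped up with the top tray (height (world z) of rest_stack above 0.02 m or angle between rest_stack's own z axis and vertical above 0.2 rad).
It fails at once if a bystander is pushed away or knocked over (distance of any of beaker, bottle_rack, microscope from where it was at the start of the episode above 0.04 m).
It also fails if it takes over 58 s, if anything falls off the work surface, if the arm or the gripper's body presses on something with over 40 N, if the wrist force passes 120 N, or if a joint passes its speed limit or range.

## Robot

A 6-joint arm with a two-finger parallel gripper is mounted at the origin on the work surface. World frame = base frame: x ahead of the robot, y to its left, z up, the work surface at z = 0. Lengths are in m, angles in rad, forces in N, time in s.
With the tool pointing down it reaches from about 0.3 to 0.775 m from the base axis. Payload 14.6 kg.
Tool frame: the origin (TCP) lies at the very end of the fingers, on their centre line; the grasp point (between the pads) lies 19 mm behind it; z points along the fingers, y is the line along which they close (so a half turn about z gives the same grasp; the last joint's range is limited). The gripper opens to 94 mm and grips with 3 to 60 N. Pads are 16 mm wide; open, the fingers measure 119 mm over their backs; the gripper's body (75 mm by 177 mm) begins 78 mm behind the grasp point.
Start: joints at [1.258, 0.3, 1.521, -0, 1.321, -0.067], TCP at [0.134, 0.533, 0.183] pointing down, gripper open.
Joint ranges: [-3.03, 3.03], [-0.79, 2.21], [0.23, 2.52], [-1.04, 4.18], [0, 3.07], [-2.55, 2.55]. Speed limits (rad/s): [2.22, 2.22, 2.57, 3.14, 3.14, 3.14].

## Interface

Orientations are given as [roll, pitch, yaw] about the fixed x, y, z axes, in that order (R = Rz(yaw) Ry(pitch) Rx(roll)).
In Python, from station import ctrl gives the robot as it stands.
- The arm moves only by the tool move_arm, never from a script. Its argument "targets" is a list of rows, each a list of 6 numbers: the shift along the tool's x, y, z in units of 1000 mm (1.0 is 1000 mm), then the turn, a rotation vector about the tool's x, y, z in units of 30 degrees (1.0 is 30 degrees). In form: [[tx, ty, tz, ax, ay, az], ...]. A call has exactly 5 rows; each row is the pose to reach, as a shift and turn from the pose commanded when the call began, along the tool's axes at that moment; what a row does not reach only later rows make up. A row lasts 1/12 s, in which the tool goes at most 41.7 mm and 7.16 degrees, less where a joint would pass 70% of its speed; a pose out of reach is approached as far as the arm can. A call with a number of a shift or a turn outside -1 to 1 is refused whole. A call with a gripper value outside its range is refused whole. "fingers" is the opening, from -1 (shut) to 1 (fully open), set as the call begins (left out, the last holds). The fingers move at their own pace and stop on an object; "grip_force" is the grip in N (left out, the last holds). Time passes only in rows, so rows that repeat a pose let the fingers close, or fill a call up. It gives the time, the measured TCP pose, the force and the opening at its end, in the units of the state.
- ctrl.get_obs(): the state, without advancing time (a new reading comes with each control period).
- ctrl.camera(name): name is "scene" or "top" or "wrist"; returns the picture (420x560x3 uint8, red, green, blue); there is no depth.
- ctrl.camera_info(name): a dict with "fx", "fy", "cx", "cy" (pixels), "k1" (the pictures are not rectified: a ray, as slopes to the right and down, at radius r is drawn at 1 + k1 r^2 times it, then the intrinsics apply), "rvec" (rotation vector, rad) and "tvec" (3), from world to camera coordinates, as OpenCV has them. Camera axes: x right, y down, z forward; pixel columns grow to the right and rows downward; lengths in m; the calibration is good to about 2 mm. A picture is of the moment at which its call begins: read the wrist's pose just before it. camera_info takes no time and is no camera call; for the wrist camera it gives the pose at the moment of the call.
- ctrl.hand_in(): hands the job in, once; it reports no verdict.
The state is a dict: "time_s": time; "qpos": joint angles; "joint_vel": joint speeds; "tau": joint torques, N m; "ee_pos": TCP position; "eef_rot": TCP orientation; "force": force on the tool from outside, world axes, zero at the start; "moment": the same for the moment, N m; "grip_width": finger opening in m.
Only numpy, scipy, OpenCV 4.12 (cv2) and the standard library are available. Lean on these libraries where they do the work, as an engineer would, in place of code of your own. Each camera call takes 0.05 s, during which the arm holds its last target. There are 200 camera calls.

## Working session

There is one attempt and no reset: what is moved stays moved. The work goes in short steps, Python scripts to look and compute and a tool call to move; the robot and the scene stay as the last step left them, time stands still between calls to the robot, and variables do not carry over. Pictures are saved under pics/ and viewed, on a budget of 10 in all, crops included, one or two more only if the job needs it, and the job is handed in when it is done.

Besides the shell and the picture viewer there is one more tool, called after "Call:" as name(argument=value, ...) on one line, values as JSON. move_arm: Moves the arm, as the interface text tells. Shifts and turns lie within -1 to 1; 1 stands for 1000 mm of shift or 30 degrees of turn. Its arguments: {"type":"object","properties":{"targets":{"type":"array"},"fingers":{"type":"number"},"grip_force":{"type":"number"}},"required":["targets"]}

```bash
mkdir -p pics; ls; python3 - <<'E'
from station import ctrl
import cv2
o=ctrl.get_obs();print({k:o[k] for k in('time_s','ee_pos','eef_rot','grip_width','force')})
for n in('scene','top'):
    cv2.imwrite(f'pics/{n}0.png',cv2.resize(ctrl.camera(n)[:,:,::-1],(800,600),interpolation=cv2.INTER_CUBIC)); print(n,ctrl.camera_info(n))
E
```

```text
pics
{'time_s': 0.0, 'ee_pos': array([0.13372559, 0.53316985, 0.18235507]), 'eef_rot': array([-3.14033274e+00, -1.00991615e-04,  2.89581024e+00]), 'grip_width': 0.09392986162750365, 'force': array([-1.01580444,  0.68764412, -0.6993649 ])}
scene {'fx': 429.442450918854, 'fy': 429.442450918854, 'cx': 280.21815442465027, 'cy': 209.39120383817806, 'k1': -0.11488979245327875, 'rvec': array([ 1.48757835,  2.27687334, -0.74149147]), 'tvec': array([ 0.21054741, -0.34604142,  1.56678927])}
top {'fx': 532.8872056929428, 'fy': 532.8872056929428, 'cx': 274.4120125761991, 'cy': 205.35306333717213, 'k1': -0.1902707233029233, 'rvec': array([ 2.15370202, -2.21806344,  0.04876472]), 'tvec': array([0.03012957, 0.55901942, 1.50935379])}
```

View pics/scene0.png

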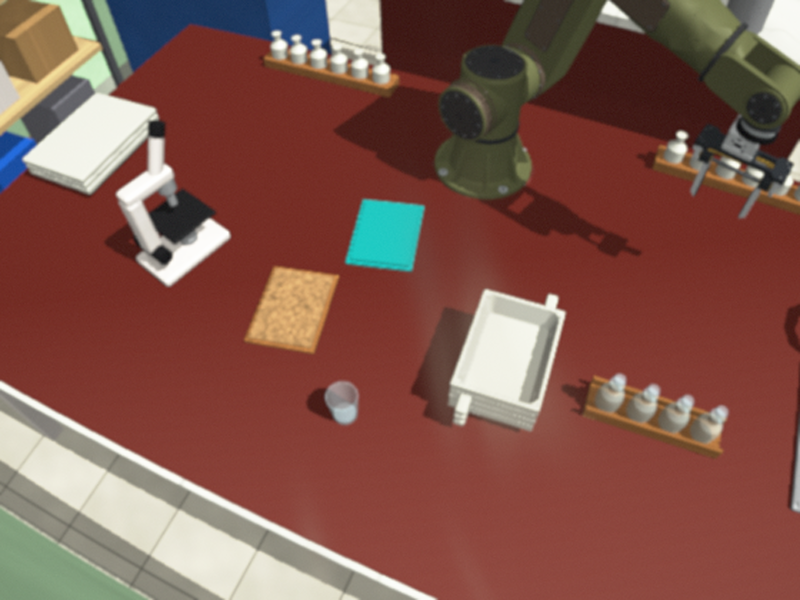

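View pics/top0.png

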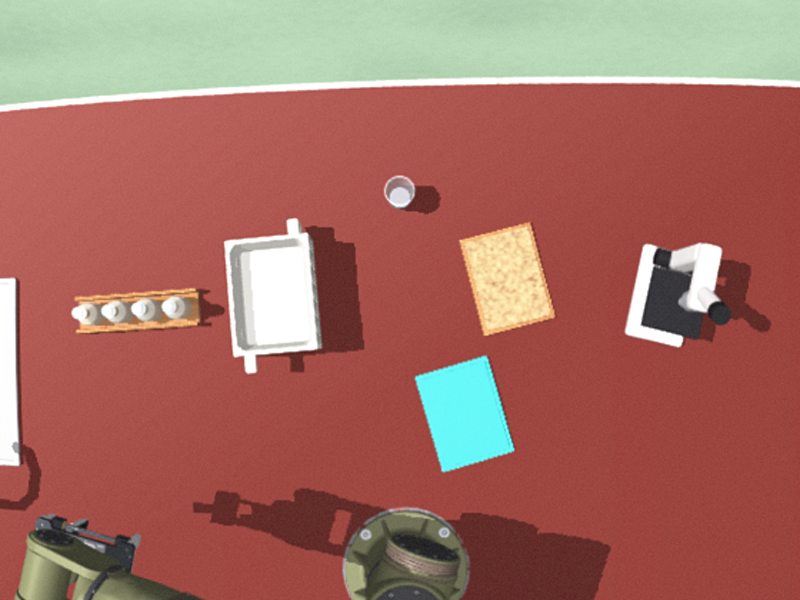

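```bash
python3 - <<'E'
from station import ctrl
import cv2,numpy as np
a=ctrl.camera('scene')[190:310,300:410,::-1]; b=ctrl.camera('top')[145:270,145:235,::-1]
a=cv2.resize(a,None,fx=4,fy=4,interpolation=cv2.INTER_CUBIC);b=cv2.resize(b,None,fx=4,fy=4,interpolation=cv2.INTER_CUBIC)
c=np.zeros((500,800,3),np.uint8);c[:480,:440]=a;c[:500,440:800]=b
cv2.imwrite('pics/c1.png',c)
E
```

```text
(no output)
```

View pics/c1.png

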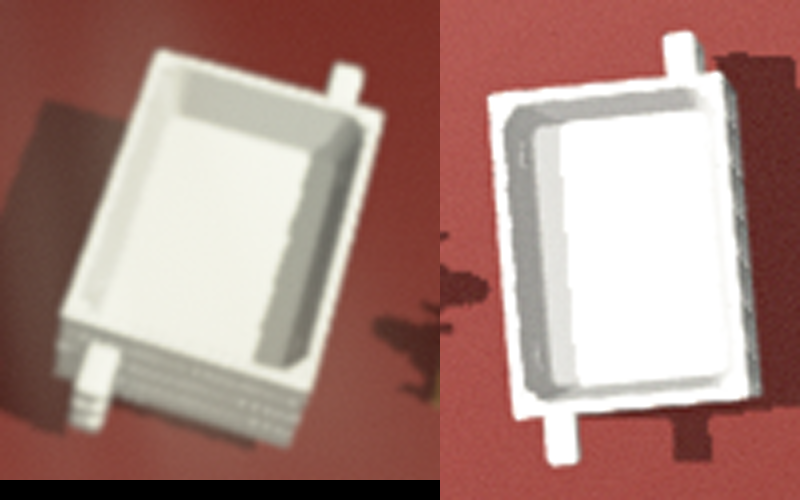

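```bash
cat > h.py <<'E'
import numpy as np,cv2
from station import ctrl
def ray(n,uv,z,info=None):
    c=info or ctrl.camera_info(n);K=np.array([[c['fx'],0,c['cx']],[0,c['fy'],c['cy']],[0,0,1]])
    p=cv2.undistortPoints(np.array(uv,float).reshape(-1,1,2),K,np.array([c['k1'],0,0,0.]))[:,0]
    R=cv2.Rodrigues(c['rvec'])[0];o=-R.T@c['tvec'];d=np.c_[p,np.ones(len(p))]@R
    return o+d*((z-o[2])/d[:,2])[:,None]
E
python3 - <<'E'
from h import *
np.set_printoptions(precision=4,suppress=True)
f=lambda L:[(145+(x-440)/4,145+y/4) for x,y in L]
t=ray('top',f([(490,95),(720,73),(748,400),(513,418)]),.114);print(t,t.mean(0))
print(np.linalg.norm(np.diff(t,axis=0),axis=1))
e=ray('top',f([(563,465),(546,463),(578,462),(561,414)]),.111);print(e)
b=ray('top',np.array([(460,240),(530,223),(553,317),(485,334)])*.7,.012);print(b,b.mean(0))
print('rack,beaker,micro',ray('top',np.array([(138,312),(398,195),(670,310)])*.7,.0))
g=lambda L:[(300+x/4,190+y/4) for x,y in L]
t=ray('scene',g([(160,50),(384,110),(305,388),(62,318)]),.114);print(t,t.mean(0))
print(ray('scene',g([(347,64)]),.111))
o=ctrl.get_obs();print(o['time_s'],ctrl.camera_info('wrist'))
E
```

```text
[[0.6634 0.3282 0.114 ]
 [0.6728 0.1698 0.114 ]
 [0.4519 0.1559 0.114 ]
 [0.4436 0.316  0.114 ]] [0.5579 0.2425 0.114 ]
[0.1586 0.2214 0.1603]
[[0.4111 0.2831 0.111 ]
 [0.4127 0.2947 0.111 ]
 [0.4129 0.2728 0.111 ]
 [0.4455 0.2836 0.111 ]]
[[ 0.6637 -0.1267  0.012 ]
 [ 0.6947 -0.2707  0.012 ]
 [ 0.5025 -0.3096  0.012 ]
 [ 0.4727 -0.1705  0.012 ]] [ 0.5834 -0.2194  0.012 ]
rack,beaker,micro [[ 0.5376  0.5427  0.    ]
 [ 0.7618 -0.0042  0.    ]
 [ 0.509  -0.5598  0.    ]]
[[0.4583 0.1572 0.114 ]
 [0.4455 0.315  0.114 ]
 [0.6663 0.3251 0.114 ]
 [0.6802 0.1703 0.114 ]] [0.5626 0.2419 0.114 ]
[[0.4156 0.2809 0.111 ]]
0.2 {'fx': 304.7769554171614, 'fy': 304.7769554171614, 'cx': 277.86105887709766, 'cy': 212.44374064913916, 'k1': -0.013969407760996061, 'rvec': array([-2.3296, -1.8176, -0.2073]), 'tvec': array([-0.5483, -0.0228,  0.39  ])}
```

Call:
move_arm(targets=[[-0.035, -0.017, -0.004, 0, 0, -0.058], [-0.07, -0.034, -0.008, 0, 0, -0.116], [-0.105, -0.051, -0.012, 0, 0, -0.174], [-0.139, -0.068, -0.016, 0, 0, -0.231], [-0.173, -0.085, -0.02, 0, 0, -0.289]], fingers=0.1, grip_force=20)

```text
time_s: 0.62
ee_pos: [0.2819, 0.4075, 0.2031]
eef_rot: [-3.142, -0.0, 3.049]
force: [0.8, -0.5, 0.0]
grip_width: 0.0643
```

Call:
move_arm(targets=[[-0.032, -0.022, 0, 0, 0, -0.058], [-0.064, -0.044, 0, 0, 0, -0.116], [-0.096, -0.066, 0, 0, 0, -0.174], [-0.128, -0.088, 0, 0, 0, -0.231], [-0.159, -0.11, 0, 0, 0, -0.289]])

```text
time_s: 1.03
ee_pos: [0.4301, 0.2828, 0.203]
eef_rot: [3.142, 0.0, -3.083]
force: [-0.1, 0.8, -0.2]
grip_width: 0.0517
```

```bash
python3 - <<'E'
from h import *
np.set_printoptions(precision=4,suppress=True)
ctrl.camera('wrist');ctrl.camera('wrist');ctrl.camera('wrist')
o=ctrl.get_obs();c=ctrl.camera_info('wrist');print(o['time_s'],o['ee_pos'],o['eef_rot'],o['grip_width'])
cv2.imwrite('pics/w1.png',ctrl.camera('wrist')[:,:,::-1])
K=np.array([[c['fx'],0,c['cx']],[0,c['fy'],c['cy']],[0,0,1]])
print(cv2.projectPoints(np.array([[.4296,.2848,.111],[.4455,.2836,.111],[.4115,.2831,.111],*[[*o['ee_pos'][:2],.111]]]),c['rvec'],c['tvec'],K,np.array([c['k1'],0,0,0.]))[0][:,0])
E
```

```text
1.1833 [0.4301 0.2828 0.2026] [-3.1412 -0.0006 -3.0882] 0.051444455127079694
[[281.1339 210.2466]
 [279.0477 225.6843]
 [280.4284 192.0569]
 [279.0707 210.6694]]
```

View pics/w1.png

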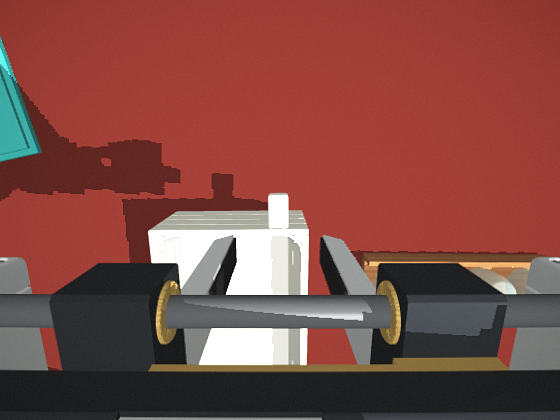

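Call:
move_arm(targets=[[0, 0, 0.025, 0, 0, 0], [0, 0, 0.055, 0, 0, 0], [0, 0, 0.085, 0, 0, 0], [0, 0, 0.108, 0, 0, 0], [0, 0, 0.118, 0, 0, 0]])

```text
time_s: 1.65
ee_pos: [0.4267, 0.2847, 0.0821]
eef_rot: [-3.14, -0.004, -3.083]
force: [-0.2, 0.7, 0.6]
grip_width: 0.0517
```

Call:
move_arm(targets=[[0, 0, 0, 0, 0, 0], [0, 0, 0, 0, 0, 0], [0, 0, 0, 0, 0, 0], [0, 0, 0, 0, 0, 0], [0, 0, 0, 0, 0, 0]], fingers=-1, grip_force=50)

```text
time_s: 2.07
ee_pos: [0.4293, 0.2846, 0.0861]
eef_rot: [3.141, 0.002, -3.085]
force: [0.5, -2.7, 1.6]
grip_width: 0.0216
```

Call:
move_arm(targets=[[0, 0, 0, 0, 0, 0], [0, 0, 0, 0, 0, 0], [0, 0, 0, 0, 0, 0], [0, 0, 0, 0, 0, 0], [0, 0, 0, 0, 0, 0]])

```text
time_s: 2.48
ee_pos: [0.4294, 0.2846, 0.086]
eef_rot: [3.141, 0.002, -3.085]
force: [-0.7, -0.6, 7.1]
grip_width: 0.0181
```

Call:
move_arm(targets=[[0, 0, -0.0017, 0, 0.0134, 0], [0, 0, -0.0033, 0, 0.0267, 0], [0, 0, -0.005, 0, 0.04, 0], [0, 0, -0.0066, 0, 0.0534, 0], [0, 0, -0.0083, 0, 0.0667, 0]], grip_force=60)

```text
time_s: 2.9
ee_pos: [0.429, 0.2844, 0.0934]
eef_rot: [-3.142, -0.036, -3.085]
force: [3.5, -1.1, -2.2]
grip_width: 0.0176
```

Call:
move_arm(targets=[[0, 0, -0.0017, 0, 0.0134, 0], [0, 0, -0.0033, 0, 0.0267, 0], [0, 0, -0.005, 0, 0.04, 0], [0, 0, -0.0066, 0, 0.0534, 0], [0, 0, -0.0083, 0, 0.0667, 0]])

```text
time_s: 3.32
ee_pos: [0.4292, 0.2844, 0.1017]
eef_rot: [-3.142, -0.071, -3.085]
force: [2.2, -0.4, -1.7]
grip_width: 0.018
```

```bash
python3 - <<'E'
from h import *
np.set_printoptions(precision=4,suppress=True)
a=ctrl.camera('scene')[190:310,300:410,::-1]
cv2.imwrite('pics/c2.png',cv2.resize(a,None,fx=5,fy=5,interpolation=cv2.INTER_CUBIC))
o=ctrl.get_obs();print(o['ee_pos'],o['eef_rot'],o['grip_width'],o['force'],o['moment'])
E
```

```text
[0.4293 0.2844 0.102 ] [ 3.1415 -0.0709 -3.0848] 0.017602325769277814 [ 1.1721 -0.8153 -1.0175] [-0.166  -0.2896  0.0286]
```

View pics/c2.png

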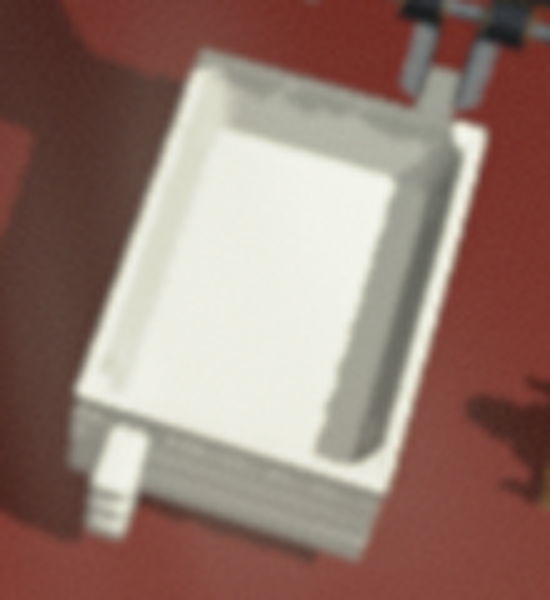

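Call:
move_arm(targets=[[0, 0, -0.0017, 0, 0.0134, 0], [0, 0, -0.0033, 0, 0.0267, 0], [0, 0, -0.005, 0, 0.04, 0], [0, 0, -0.0066, 0, 0.0534, 0], [0, 0, -0.0083, 0, 0.0667, 0]])

```text
time_s: 3.78
ee_pos: [0.4295, 0.2845, 0.11]
eef_rot: [3.142, -0.106, -3.085]
force: [-0.6, -0.6, -1.2]
grip_width: 0.018
```

Call:
move_arm(targets=[[0, 0, -0.0017, 0, 0.0134, 0], [0, 0, -0.0033, 0, 0.0267, 0], [0, 0, -0.005, 0, 0.04, 0], [0, 0, -0.0066, 0, 0.0534, 0], [0, 0, -0.0083, 0, 0.0667, 0]])

```text
time_s: 4.2
ee_pos: [0.4306, 0.2845, 0.1182]
eef_rot: [3.142, -0.141, -3.085]
force: [-0.2, 0.1, -0.4]
grip_width: 0.0179
```

Call:
move_arm(targets=[[0, 0, -0.0017, 0, 0.0134, 0], [0, 0, -0.0033, 0, 0.0267, 0], [0, 0, -0.005, 0, 0.04, 0], [0, 0, -0.0066, 0, 0.0534, 0], [0, 0, -0.0083, 0, 0.0667, 0]])

```text
time_s: 4.62
ee_pos: [0.4318, 0.2846, 0.1265]
eef_rot: [-3.142, -0.175, -3.085]
force: [-0.0, -0.0, -0.9]
grip_width: 0.0179
```

```bash
python3 - <<'E'
from h import *
np.set_printoptions(precision=4,suppress=True)
a=ctrl.camera('scene')[180:310,300:410,::-1]
cv2.imwrite('pics/c3.png',cv2.resize(a,None,fx=4.6,fy=4.6,interpolation=cv2.INTER_CUBIC))
o=ctrl.get_obs();print(o['ee_pos'],o['eef_rot'],o['grip_width'],o['force'],o['moment'])
E
```

```text
[0.432  0.2846 0.1267] [ 3.1414 -0.1754 -3.0848] 0.017804840424929483 [-0.3012 -0.0622 -0.3965] [ 0.0606 -0.1202 -0.0235]
```

View pics/c3.png

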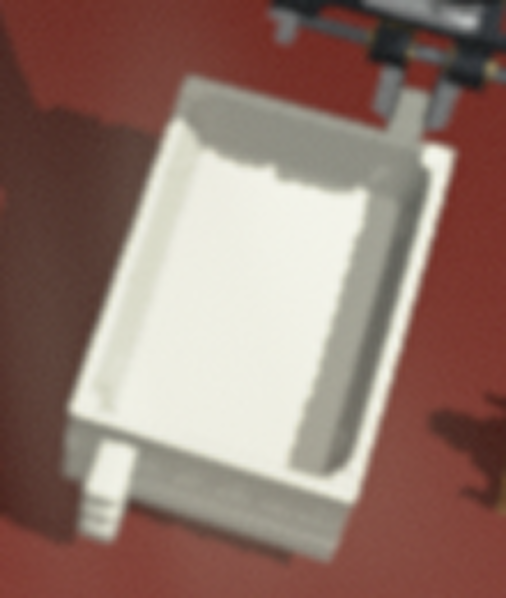

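Call:
move_arm(targets=[[0.001, 0, -0.005, 0, 0, 0], [0.0023, 0, -0.013, 0, 0, 0], [0.004, 0, -0.023, 0, 0, 0], [0.006, 0, -0.034, 0, 0, 0], [0.008, 0, -0.045, 0, 0, 0]])

```text
time_s: 5.08
ee_pos: [0.4317, 0.2846, 0.1735]
eef_rot: [3.141, -0.174, -3.085]
force: [0.1, -0.3, -2.2]
grip_width: 0.0183
```

Call:
move_arm(targets=[[0.002, 0, -0.011, 0, 0, 0], [0.004, 0, -0.023, 0, 0, 0], [0.006, 0, -0.034, 0, 0, 0], [0.008, 0, -0.045, 0, 0, 0], [0.009, 0, -0.052, 0, 0, 0]])

```text
time_s: 5.5
ee_pos: [0.4321, 0.2847, 0.2265]
eef_rot: [3.141, -0.173, -3.085]
force: [-1.3, -0.6, -2.1]
grip_width: 0.0176
```

```bash
python3 - <<'E'
from h import *
np.set_printoptions(precision=4,suppress=True)
cv2.imwrite('pics/s4.png',cv2.resize(ctrl.camera('scene')[80:330,150:480,::-1],None,fx=2.4,fy=2.4,interpolation=cv2.INTER_CUBIC))
o=ctrl.get_obs();print(o['ee_pos'],o['eef_rot'],o['grip_width'],o['force'],o['moment'],o['qpos'])
E
```

```text
[0.4324 0.2848 0.2273] [ 3.1405 -0.1721 -3.0846] 0.017850871200206606 [ 0.1143 -0.2611 -0.364 ] [0.075  0.0238 0.0019] [ 0.4719  0.2987  1.4294  0.0701  1.5708 -1.1613]
```

View pics/s4.png

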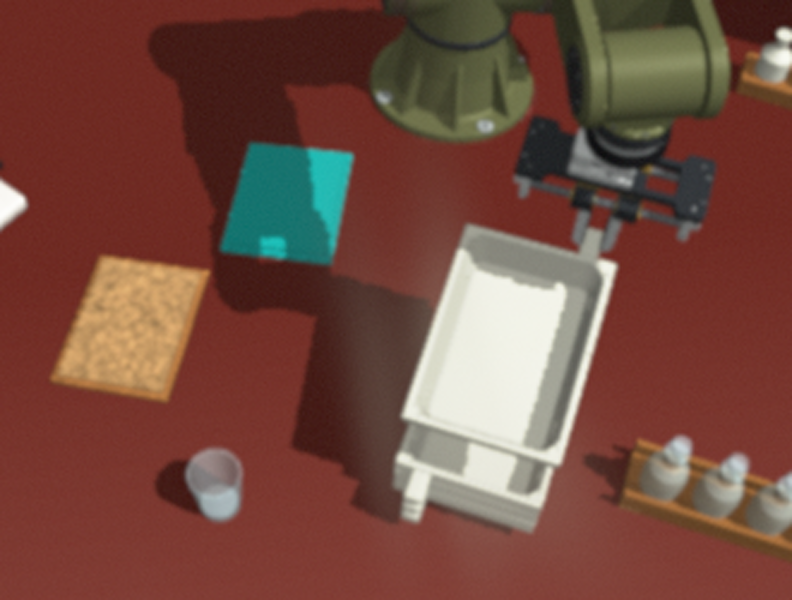

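Call:
move_arm(targets=[[0, 0, 0, 0, -0.04, 0], [0, 0, 0, 0, -0.11, 0], [0, 0, 0, 0, -0.19, 0], [0, 0, 0, 0, -0.27, 0], [0, 0, 0, 0, -0.333, 0]])

```text
time_s: 5.97
ee_pos: [0.4315, 0.2845, 0.2241]
eef_rot: [-3.141, 0.002, -3.085]
force: [0.7, 0.4, -1.9]
grip_width: 0.0177
```

Call:
move_arm(targets=[[0, -0.004, 0, 0, 0, 0], [0, -0.014, 0, 0, 0, 0], [0, -0.03, 0, 0, 0, 0], [0.001, -0.052, 0, 0, 0, 0], [0.001, -0.077, 0, 0, 0, 0]])

```text
time_s: 6.38
ee_pos: [0.435, 0.2064, 0.2242]
eef_rot: [-3.141, -0.002, -3.084]
force: [0.6, 0.3, -2.1]
grip_width: 0.0178
```

Call:
move_arm(targets=[[0, -0.027, 0, 0, 0, 0], [0, -0.054, 0, 0, 0, 0], [0.001, -0.081, 0, 0, 0, 0], [0.001, -0.108, 0, 0, 0, 0], [0.002, -0.135, 0, 0, 0, 0]])

```text
time_s: 6.8
ee_pos: [0.4406, 0.0707, 0.2244]
eef_rot: [3.141, -0.002, -3.085]
force: [1.2, 0.5, -2.6]
grip_width: 0.018
```

Call:
move_arm(targets=[[0, -0.027, 0, 0, 0, 0], [0, -0.054, 0, 0, 0, 0], [0.001, -0.081, 0, 0, 0, 0], [0.001, -0.108, 0, 0, 0, 0], [0.002, -0.135, 0, 0, 0, 0]])

```text
time_s: 7.22
ee_pos: [0.446, -0.0642, 0.2245]
eef_rot: [3.141, -0.002, -3.085]
force: [0.6, -0.3, -3.1]
grip_width: 0.0178
```

Call:
move_arm(targets=[[0, -0.027, 0, 0, 0, 0], [0, -0.053, 0, 0, 0, 0], [0.001, -0.076, 0, 0, 0, 0], [0.001, -0.094, 0, 0, 0, 0], [0.001, -0.105, 0, 0, 0, 0]])

```text
time_s: 7.63
ee_pos: [0.4508, -0.1694, 0.2243]
eef_rot: [3.141, -0.002, -3.087]
force: [-0.3, -0.1, -1.4]
grip_width: 0.0178
```

Call:
move_arm(targets=[[0, -0.007, 0.005, 0, 0, 0], [0, -0.01, 0.015, 0, 0, 0], [0, -0.01, 0.03, 0, 0, 0], [0, -0.01, 0.045, 0, 0, 0], [0, -0.01, 0.055, 0, 0, 0]])

```text
time_s: 8.05
ee_pos: [0.4514, -0.1761, 0.1675]
eef_rot: [3.14, -0.002, -3.084]
force: [0.8, -0.4, -2.2]
grip_width: 0.0179
```

```bash
python3 - <<'E'
from h import *
np.set_printoptions(precision=4,suppress=True)
t=ctrl.camera('top')[110:290,140:480,::-1];s=ctrl.camera('scene')[130:320,100:440,::-1]
cv2.imwrite('pics/f5.png',cv2.resize(np.vstack([t,s]),None,fx=1.6,fy=1.6,interpolation=cv2.INTER_CUBIC))
o=ctrl.get_obs();print(o['ee_pos'],o['eef_rot'],o['grip_width'],o['force'],o['moment'],o['time_s'])
E
```

```text
[ 0.4513 -0.1761  0.1678] [ 3.1397 -0.0034 -3.084 ] 0.01743910654014118 [-0.3328  0.7071 -1.8361] [ 0.0967  0.3292 -0.0327] 8.15
```

View pics/f5.png

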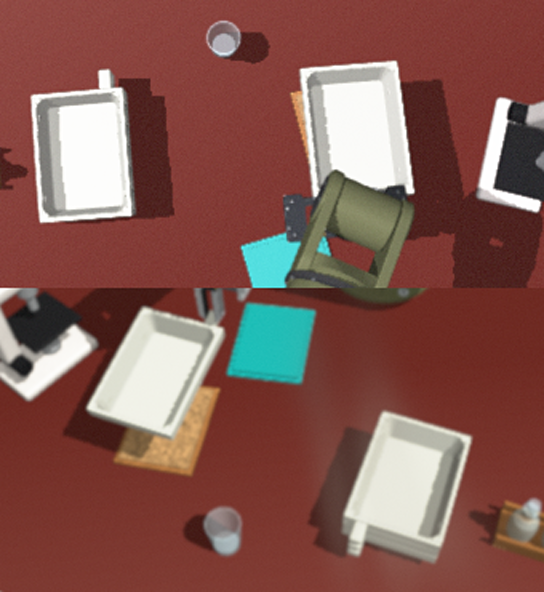

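```bash
python3 - <<'E'
from h import *
np.set_printoptions(precision=4,suppress=True)
T=lambda L:[(140+x/1.6,110+y/1.6) for x,y in L];S=lambda L:[(100+x/1.6,130+(y-288)/1.6) for x,y in L]
a=[(301,69),(397,62),(412,191)];b=[(172,437),(90,410),(146,308)]
for z in(.16,.17,.18,.19,.2,.21):
    p=ray('top',T(a),z);q=ray('scene',S(b),z);print(z,p[:,:2].ravel(),np.linalg.norm(p-q,axis=1),'mid',(p[0]+p[2])[:2]/2)
t=ray('top',T([(31,95),(125,87),(134,215),(40,222)]),.088);print('stack',t.mean(0))
E
```

```text
0.16 [ 0.6839 -0.1324  0.6915 -0.2913  0.4791 -0.3068] [0.0082 0.012  0.0245] mid [ 0.5815 -0.2196]
0.17 [ 0.6823 -0.1314  0.6899 -0.2892  0.4791 -0.3046] [0.0158 0.0195 0.0156] mid [ 0.5807 -0.218 ]
0.18 [ 0.6808 -0.1305  0.6883 -0.2872  0.479  -0.3025] [0.0236 0.0273 0.007 ] mid [ 0.5799 -0.2165]
0.19 [ 0.6792 -0.1296  0.6867 -0.2851  0.479  -0.3003] [0.0313 0.0352 0.0044] mid [ 0.5791 -0.2149]
0.2 [ 0.6777 -0.1286  0.6851 -0.283   0.4789 -0.2981] [0.039  0.0432 0.0124] mid [ 0.5783 -0.2134]
0.21 [ 0.6762 -0.1277  0.6835 -0.2809  0.4789 -0.2959] [0.0468 0.0511 0.0213] mid [ 0.5775 -0.2118]
stack [0.5591 0.2411 0.088 ]
```

Call:
move_arm(targets=[[0, 0, 0.003, 0, -0.04, 0], [0, 0, 0.01, 0, -0.11, 0], [0, 0, 0.018, 0, -0.19, 0], [0, 0, 0.026, 0, -0.26, 0], [0, 0, 0.03, 0, -0.3, 0]])

```text
time_s: 8.57
ee_pos: [0.4519, -0.1767, 0.1396]
eef_rot: [-3.142, 0.159, -3.084]
force: [0.1, 0.2, -2.9]
grip_width: 0.0182
```

Call:
move_arm(targets=[[0, 0, 0, 0, 0, 0], [0, 0, 0, 0, 0, 0], [0, 0, 0, 0, 0, 0], [0, 0, 0, 0, 0, 0], [0, 0, 0, 0, 0, 0]])

```text
time_s: 8.98
ee_pos: [0.4524, -0.177, 0.1401]
eef_rot: [-3.141, 0.157, -3.084]
force: [0.5, -0.2, -2.3]
grip_width: 0.0178
```

```bash
python3 - <<'E'
from h import *
np.set_printoptions(precision=4,suppress=True)
def shot(n):
    t=ctrl.camera('top')[110:290,140:480,::-1];s=ctrl.camera('scene')[130:320,100:440,::-1]
    cv2.imwrite(f'pics/{n}.png',cv2.resize(np.vstack([t,s]),None,fx=1.6,fy=1.6,interpolation=cv2.INTER_CUBIC));return s
a=shot('f6')
for i in range(30):ctrl.camera('top')
b=shot('f7');d=np.abs(a.astype(int)-b).max(2)[:90,:150];print('change over 1.5s',d.mean(),(d>40).sum())
o=ctrl.get_obs();print(o['ee_pos'],o['eef_rot'],o['grip_width'],o['force'],o['time_s'])
E
```

```text
change over 1.5s 1.9026666666666667 0
[ 0.4521 -0.177   0.1398] [ 3.1415  0.1568 -3.0848] 0.01788825944172047 [ 0.3509  0.7008 -2.3079] 10.6833
```

View pics/f7.png

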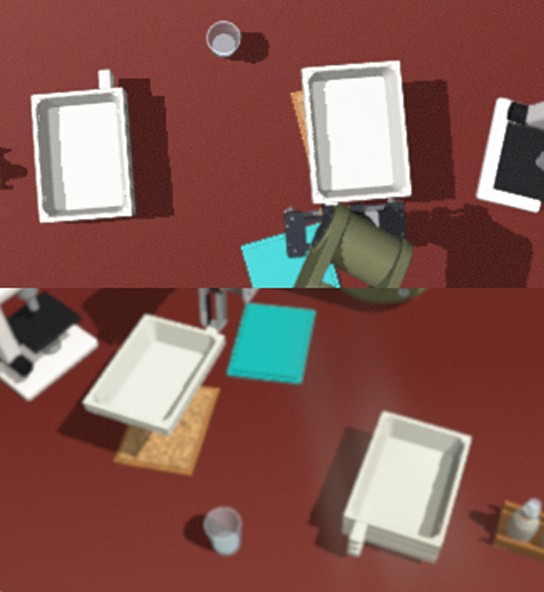

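```bash
python3 - <<'E'
from h import *
np.set_printoptions(precision=4,suppress=True)
T=lambda L:[(140+x/1.6,110+y/1.6) for x,y in L];S=lambda L:[(100+x/1.6,130+(y-288)/1.6) for x,y in L]
a=[(303,69),(400,62),(411,194),(312,202)];b=[(168,432),(85,404),(147,317),(224,336)]
for z in(.14,.15,.16,.17,.18):
    p=ray('top',T(a),z);q=ray('scene',S(b),z);print(z,np.linalg.norm(p-q,axis=1),'mid',p.mean(0)[:2])
E
```

```text
0.14 [0.0166 0.0167 0.0151 0.0245] mid [ 0.5806 -0.223 ]
0.15 [0.0089 0.0086 0.0064 0.016 ] mid [ 0.5798 -0.2214]
0.16 [0.0021 0.0007 0.0029 0.0079] mid [ 0.579  -0.2199]
0.17 [0.0073 0.0077 0.0114 0.0041] mid [ 0.5783 -0.2183]
0.18 [0.015  0.0158 0.0202 0.011 ] mid [ 0.5775 -0.2167]
```

```bash
python3 -c "
from station import ctrl
print(ctrl.hand_in());o=ctrl.get_obs();print(o['time_s'],o['ee_pos'],o['grip_width'])"
```

```text
the job is handed in; nothing more can be done
None
the job is handed in; nothing more can be done
```

I peeled the top tray off the stack by its robot-side ear and handed the job in with the arm still holding it over the cork board. The hand-in gives no verdict, so the figures below are my own last measurements, taken about 10.7 s into the 58 s allowed.

**Peel:** I tilted the tray about its far rim to about 10°, with the ear about 40 mm up. The far rim was still on the stack in the pictures, and I then lifted it clear.

**Slip:** After the carry, the tray hung about 10° nose-down, so the ear had turned in the grip. I pitched the tool about 9° to level it again.

**Last checks:**
- **Level:** the four rim corners triangulate to within about 1–3° of level.
- **Centre:** the tray's middle is about 5 mm from the board's middle.
- **Height:** the rim is at about 0.16 m, so the tray's middle is at about 0.136 m and its underside about 100 mm above the board.
- **Stillness:** nothing visibly moved between pictures 1.5 s apart.
- **Grip:** the fingers read 18 mm open and carried about 2.3 N, close to the tray's weight. They were set to 60 N.
- **Stack:** the measured shift is about 1–2 mm, within measuring error.
- **Bystanders:** the beaker, bottle rack and microscope looked unmoved in the pictures; I did not measure them again.

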